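# Line up the stone owls by height on the display board

### The arm

A 6-joint arm with a two-finger parallel gripper is mounted at the origin on the work surface. World frame = base frame: x ahead of the robot, y to its left, z up, the work surface at z = 0. Lengths are in mm, angles in rad, forces in N, time in s.
With the tool pointing down it reaches from about 300 to 775 mm from the base axis. Payload 14.6 kg.
Tool frame: the origin (TCP) lies between the finger pads; the fingertips stand 8 mm ahead of it and the grasp point (between the pads) lies 11 mm behind it; z points along the fingers, y is the direction in which the jaws open and shut (so a half turn about z gives the same grasp; the last joint's range is limited). The gripper opens to 94 mm and grips with 3 to 60 N. Pads are 16 mm wide; open, the fingers measure 119 mm over their backs; the gripper's body (75 mm by 177 mm) begins 78 mm behind the grasp point.
Start: joints at [-1.417, 0.3, 1.521, -0, 1.321, -0.067], TCP at [120.449, -536.639, 213.446] pointing down, gripper open.
Joint ranges: [-3.03, 3.03], [-0.79, 2.21], [0.23, 2.52], [-1.04, 4.18], [0, 3.07], [-2.55, 2.55]. Speed limits (rad/s): [2.22, 2.22, 2.57, 3.14, 3.14, 3.14].

### API

Orientations are given as [roll, pitch, yaw] about the fixed x, y, z axes, in that order (R = Rz(yaw) Ry(pitch) Rx(roll)).
In Python, from cell import manip gives the robot as it stands. The module is installed in compiled form; this text tells all that it offers.
- The arm moves only by the tool send_rows, never from a script. Its argument "series" is a list that holds one entry, the list of rows, each a list of 5 numbers: the opening, from 0 (shut) to 1 (fully open), then the shift along the tool's x, y, z in mm, then the turn about the tool's z in degrees. In form: [[[gripper, dx, dy, dz, roll], ...]]. A call has 1 to 10 rows; each row is the pose to reach, as a shift and turn from the pose commanded when the call began, along the tool's axes at that moment; what a row does not reach only later rows make up. A row lasts 1/10 s, in which the tool goes at most 50 mm and 8.59 degrees, less where a joint would pass 70% of its speed; a pose out of reach is approached as far as the arm can. A call with a gripper value outside its range is refused whole. The fingers move at their own pace and stop on an object; "newtons" is the grip in N (left out, the last holds). Time passes only in rows, so rows that repeat a pose let the fingers close. It gives the time, the measured TCP pose, the force and the opening at its end, in the units of the state.
- manip.read_state(): the state, without advancing time (a new reading comes with each control period).
- manip.camera(name): name is "side" or "top" or "wrist"; returns a dict with "img" (384x512x3 uint8, red, green, blue), "vfov" (degrees; the focal length in pixels is half the picture's height over the tangent of half this angle, whatever the lens; pixels are square), "cx", "cy" (the principal point, pixels), "dist" ([k1, k2, p1, p2, k3] as OpenCV has them; the pictures are not rectified), "pose" (4x4, takes a point from camera to world coordinates); the wrist camera has in their place "T_tool_cam" (4x4, takes a point from camera to tool coordinates, whose origin is the TCP and whose axes are the flange's). Camera axes: x right, y down, z forward; pixel columns grow to the right and rows downward; lengths in mm; the calibration is good to about 2 mm. A picture is of the moment at which its call begins: read the wrist's pose just before it. There is no depth.
- manip.sign_off(): hands the job in, once; it reports no verdict.
Trained networks look in a picture, given as the dict that the camera call returned (one of the last four; its "shot" number tells which), for a name from the list of things; names that differ only in an ending like _2 or _b are one class to them, and where a whole thing is asked for, a point or a joint stands for the part that bears it (a point fixed in the world has none). Each returns a list of dicts, best first, with "conf" (0 to 1); they miss things now and then, are a little off and sometimes report something else, mostly with a low value. They report only what shows in the picture. A call takes as long as a camera call. They do not tell look-alikes from the thing itself.
- manip.find_in(target, picture): "rect" ([left, top, width, height] in pixels, round what is visible of it).
- manip.silhouettes(target, picture): "pixels" (384x512 bool, what is visible of it) and "rect" ([left, top, width, height] in pixels, round what is visible of it).
The state is a dict: "clock": time; "joints": joint angles; "qd": joint speeds; "effort": joint torques, N m; "eef_pos": TCP position; "eef_rot": TCP orientation; "wrist_force": force on the tool from outside, world axes, zero at the start; "moment": the same for the moment, N m; "finger_gap": finger opening in mm.
Only numpy, scipy, OpenCV 4.12 (cv2) and the standard library are available. Lean on these libraries where they do the work, as an engineer would, in place of code of your own. Each camera call takes 0.05 s, during which the arm holds its last target. There are 200 camera calls.

### The job

Stand the four stone owls on the display board's cork pads in order of height, one centred on each pad: the tallest on the pad next to the steel bookend, then each shorter one in turn, the shortest at the far end. They chip easily, so set them down gently and never let one topple; which way they face does not matter.

Things in the scene. Friction and masses are not known exactly. Their poses are not given: they have to be found in the camera images.
- owl_p: The tallest of four grey-green stone owl carvings, loose, standing upright: 118 mm tall to the ear tips, belly an upright round drum 62 mm across from 12 to 78 mm above its underside (the place to grip, any way round), a narrower head above. Origin: centre of its underside; z up, the face looks to its -x.
- owl_r: The second tallest of four grey-green stone owl carvings, loose, standing upright: 102 mm tall to the ear tips, belly an upright round drum 56 mm across from 10 to 67 mm above its underside (the place to grip, any way round), a narrower head above. Origin: centre of its underside; z up, the face looks to its -x.
- owl_s: The third tallest of four grey-green stone owl carvings, loose, standing upright: 86 mm tall to the ear tips, belly an upright round drum 49 mm across from 9 to 57 mm above its underside (the place to grip, any way round), a narrower head above. Origin: centre of its underside; z up, the face looks to its -x.
- owl_q: The shortest of four grey-green stone owl carvings, loose, standing upright: 70 mm tall to the ear tips, belly an upright round drum 42 mm across from 7 to 46 mm above its underside (the place to grip, any way round), a narrower head above. Origin: centre of its underside; z up, the face looks to its -x.
- pad_k: One of four like round cork pads, 76 mm across and 4 mm thick, in one straight row 100 mm apart on a fixed dark wooden display board (90 x 540 x 18 mm, lying on the table). Fixed. Origin: centre of its underside, on the board's top, 18 mm above the table, so the pad's top is 22 mm above the table. Which letter lies where in the row changes from start to start.
- pad_l: One of four like round cork pads, 76 mm across and 4 mm thick, in one straight row 100 mm apart on a fixed dark wooden display board (90 x 540 x 18 mm, lying on the table). Fixed. Origin: centre of its underside, on the board's top, 18 mm above the table, so the pad's top is 22 mm above the table. Which letter lies where in the row changes from start to start.
- pad_m: One of four like round cork pads, 76 mm across and 4 mm thick, in one straight row 100 mm apart on a fixed dark wooden display board (90 x 540 x 18 mm, lying on the table). Fixed. Origin: centre of its underside, on the board's top, 18 mm above the table, so the pad's top is 22 mm above the table. Which letter lies where in the row changes from start to start.
- pad_n: One of four like round cork pads, 76 mm across and 4 mm thick, in one straight row 100 mm apart on a fixed dark wooden display board (90 x 540 x 18 mm, lying on the table). Fixed. Origin: centre of its underside, on the board's top, 18 mm above the table, so the pad's top is 22 mm above the table. Which letter lies where in the row changes from start to start.
- bookend: Fixed upright steel bookend plate, 70 mm wide across the board, 4 mm thick, 85 mm tall, on a 40 mm foot, at one end of the board (either end, changing from start to start; the other end has a low wooden card holder, 40 mm tall), in line with the pads and 85 mm from the centre of the nearest pad. Origin: centre of its underside on the board's top; z up, its y along the row.
Mind the look-alikes: they are no part of the job. What is shaped like the owl_q but blue is not meant.

How it is judged (in metres and radians):
At the end, for the whole second after the job is handed in: Each owl upright (0.12 rad) and still on a cork pad, centred within 15 mm, underside at the pad's top (z 17 to 27 mm), in falling height from the bookend: tallest 85 mm from it, then 185, 285 and 385 mm (each within 40 mm) ((horizontal distance between owl_p and pad_k below 0.015 m or horizontal distance between owl_p and pad_l below 0.015 m or horizontal distance between owl_p and pad_m below 0.015 m or horizontal distance between owl_p and pad_n below 0.015 m) and horizontal distance between owl_p and bookend between 0.045 and 0.125 m and height (world z) of owl_p between 0.017 and 0.027 m and angle between each of owl_p, owl_r, owl_s, owl_q's own z axis and vertical below 0.12 rad and linear speed of each of owl_p, owl_r, owl_s, owl_q below 0.02 m/s and angular speed of each of owl_p, owl_r, owl_s, owl_q below 0.2 rad/s and (horizontal distance between owl_r and pad_k below 0.015 m or horizontal distance between owl_r and pad_l below 0.015 m or horizontal distance between owl_r and pad_m below 0.015 m or horizontal distance between owl_r and pad_n below 0.015 m) and horizontal distance between owl_r and bookend between 0.145 and 0.225 m and height (world z) of owl_r between 0.017 and 0.027 m and (horizontal distance between owl_s and pad_k below 0.015 m or horizontal distance between owl_s and pad_l below 0.015 m or horizontal distance between owl_s and pad_m below 0.015 m or horizontal distance between owl_s and pad_n below 0.015 m) and horizontal distance between owl_s and bookend between 0.245 and 0.325 m and height (world z) of owl_s between 0.017 and 0.027 m and (horizontal distance between owl_q and pad_k below 0.015 m or horizontal distance between owl_q and pad_l below 0.015 m or horizontal distance between owl_q and pad_m below 0.015 m or horizontal distance between owl_q and pad_n below 0.015 m) and horizontal distance between owl_q and bookend between 0.345 and 0.425 m and height (world z) of owl_q between 0.017 and 0.027 m); the robot touches nothing.
It fails at once if an owl is let go, not held by the fingers, more than 15 mm above a pad ((height (world z) of owl_p above 0.037 m and contact force between owl_p and the fingers below 0.3 N and (horizontal distance between owl_p and pad_k below 0.04 m or horizontal distance between owl_p and pad_l below 0.04 m or horizontal distance between owl_p and pad_m below 0.04 m or horizontal distance between owl_p and pad_n below 0.04 m)) or (height (world z) of owl_r above 0.037 m and contact force between owl_r and the fingers below 0.3 N and (horizontal distance between owl_r and pad_k below 0.04 m or horizontal distance between owl_r and pad_l below 0.04 m or horizontal distance between owl_r and pad_m below 0.04 m or horizontal distance between owl_r and pad_n below 0.04 m)) or (height (world z) of owl_s above 0.037 m and contact force between owl_s and the fingers below 0.3 N and (horizontal distance between owl_s and pad_k below 0.04 m or horizontal distance between owl_s and pad_l below 0.04 m or horizontal distance between owl_s and pad_m below 0.04 m or horizontal distance between owl_s and pad_n below 0.04 m)) or (height (world z) of owl_q above 0.037 m and contact force between owl_q and the fingers below 0.3 N and (horizontal distance between owl_q and pad_k below 0.04 m or horizontal distance between owl_q and pad_l below 0.04 m or horizontal distance between owl_q and pad_m below 0.04 m or horizontal distance between owl_q and pad_n below 0.04 m))).
It fails at once if an owl is toppled (tilted over 0.8 rad) (angle between any of owl_p, owl_r, owl_s, owl_q's own z axis and vertical above 0.8 rad).
It fails at once if an owl is banged onto a pad (more than 100 N between owl and pad) (contact force between any of owl_p, owl_r, owl_s, owl_q and pad_k above 100 N or contact force between any of owl_p, owl_r, owl_s, owl_q and pad_l above 100 N or contact force between any of owl_p, owl_r, owl_s, owl_q and pad_m above 100 N or contact force between any of owl_p, owl_r, owl_s, owl_q and pad_n above 100 N).
It also fails if it takes over 112 s, if anything falls off the work surface, if the arm or the gripper's body presses on something with over 40 N, if the wrist force passes 120 N, or if a joint passes its speed limit or range.

## Working session

There is one attempt and no reset: what is moved stays moved. The work goes in short steps, Python scripts to look and compute and a tool call to move; the robot and the scene stay as the last step left them, time stands still between calls to the robot, and variables do not carry over. Pictures are saved under pics/ and viewed, about 12 in all and at most 16, crops included, and the job is handed in when it is done.

Besides the shell and the picture viewer there is one more tool, called as name([rows], argument=value, ...), one row to a line, values as JSON. send_rows: Moves the arm, as the interface text tells. Its arguments: {"type":"object","properties":{"series":{"type":"array"},"newtons":{"type":"number"}},"required":["series"]}

```bash
mkdir -p pics; cat > h.py <<'E'
import numpy as np, cv2
from cell import manip
def K(c):
    h=c["img"].shape[0]; f=h/2/np.tan(np.radians(c["vfov"])/2)
    return np.array([[f,0,c["cx"]],[0,f,c["cy"]],[0,0,1.]])
def toz(c,uv,z,pose=None):
    P=np.array(c["pose"] if pose is None else pose)
    n=cv2.undistortPoints(np.array(uv,float).reshape(-1,1,2),K(c),np.array(c["dist"],float)).reshape(-1,2)
    d=np.c_[n,np.ones(len(n))]@P[:3,:3].T
    return P[:3,3]+d*((z-P[2,3])/d[:,2])[:,None]
def proj(c,X,pose=None):
    P=np.linalg.inv(np.array(c["pose"] if pose is None else pose))
    X=np.asarray(X,float).reshape(-1,3)@P[:3,:3].T+P[:3,3]
    return cv2.projectPoints(X,np.zeros(3),np.zeros(3),K(c),np.array(c["dist"],float))[0].reshape(-1,2)
def save(c,n): cv2.imwrite(f"pics/{n}.png",c["img"][:,:,::-1])
E
python3 - <<'E'
from h import *
s=manip.read_state(); print(s)
for n in("top","side"):
    c=manip.camera(n); save(c,n+"0"); print(n,c["vfov"],c["cx"],c["cy"],c["dist"],np.round(c["pose"],3).tolist())
    for t in("owl_p","owl_r","owl_s","owl_q","pad_k","bookend"):
        for d in manip.find_in(t,c): print(t,np.round(d["rect"]),round(d["conf"],2))
E
```

```text
{'clock': 0.0, 'joints': array([-1.41659342e+00,  3.00461555e-01,  1.52158917e+00, -2.74914505e-05,
        1.32067037e+00, -6.66320287e-02]), 'qd': array([-8.20367034e-05, -1.28492604e-03,  1.36574995e-04,  1.68152744e-04,
        4.38856965e-04,  3.17305763e-04]), 'effort': array([ 3.54039121e-04, -5.31808484e+01, -3.52740133e+01,  7.08370563e-02,
        2.43698474e-02, -1.18856642e-04]), 'eef_pos': array([ 120.40904101, -536.40177268,  212.88813305]), 'eef_rot': array([-3.14046494e+00, -4.85656312e-05,  2.20841727e-01]), 'wrist_force': array([ 0.02821332,  0.12163611, -0.69757556]), 'moment': array([-0.0084848 , -0.00315773,  0.00158806]), 'finger_gap': 93.88280668261557}
top 51.58202592142408 259.69047278210354 193.07007677119105 [0.03991988 0.         0.         0.         0.        ] [[-0.028, -0.992, 0.124, 437.085], [-0.999, 0.031, 0.024, 0.232], [-0.028, -0.124, -0.992, 898.647], [0.0, 0.0, 0.0, 1.0]]
owl_p [388. 259.  35.  28.] 0.92
owl_p [125. 258.  41.  30.] 0.9
owl_p [304. 227.  30.  36.] 0.86
owl_p [122. 158.  30.  23.] 0.83
owl_p [233. 229.  20.  20.] 0.71
owl_p [384.
[... 1251 characters left out ...]
 0.67
owl_r [195. 191.  35.  62.] 0.65
owl_r [192. 127.  23.  39.] 0.63
owl_r [146. 270.  38.  50.] 0.57
owl_r [295. 175.  27.  17.] 0.29
owl_s [277. 135.  15.  24.] 0.74
owl_s [215. 170.  20.  34.] 0.67
owl_s [195. 191.  35.  62.] 0.65
owl_s [192. 127.  23.  39.] 0.63
owl_s [146. 270.  38.  50.] 0.57
owl_s [295. 175.  27.  17.] 0.29
owl_q [277. 135.  15.  24.] 0.74
owl_q [215. 170.  20.  34.] 0.67
owl_q [195. 191.  35.  62.] 0.65
owl_q [192. 127.  23.  39.] 0.63
owl_q [146. 270.  38.  50.] 0.57
owl_q [295. 175.  27.  17.] 0.29
pad_k [297. 219.  38.  25.] 0.75
pad_k [296. 196.  32.  18.] 0.66
pad_k [293. 178.  27.  16.] 0.56
pad_k [294. 253.  40.  22.] 0.55
bookend [300. 263.  50.  49.] 0.81
```

```bash
python3 - <<'E'
import cv2
a=cv2.imread("pics/top0.png")[110:310,90:450]; cv2.imwrite("pics/top0c.png",cv2.resize(a,(792,440),interpolation=cv2.INTER_CUBIC))
a=cv2.imread("pics/side0.png")[110:340,110:390]; cv2.imwrite("pics/side0c.png",cv2.resize(a,(728,598),interpolation=cv2.INTER_CUBIC))
E
```

```text
(no output)
```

View pics/top0c.png

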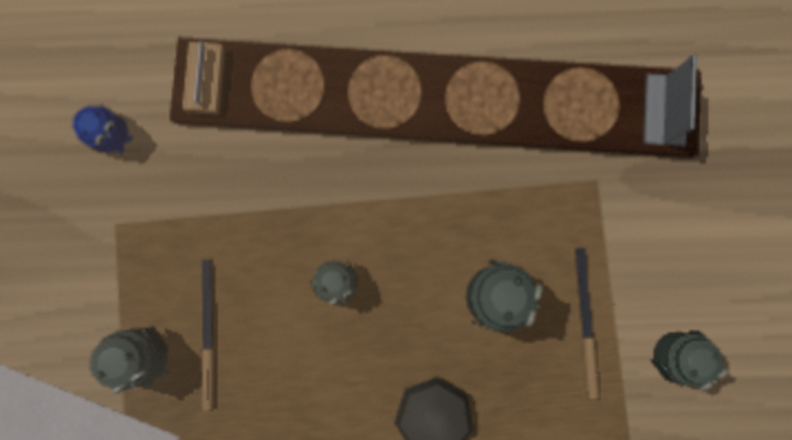

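View pics/side0c.png

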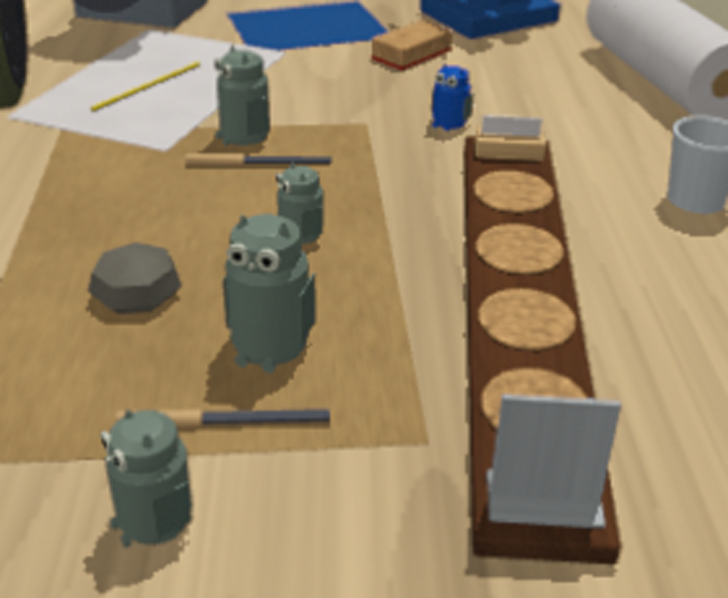

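The top view shows the tallest owl on the mat at about px (318,243) and the smallest at (243,238). The two mid-sized owls are at (145,273) and (405,273), and the blue decoy is at (137,167). The bookend is at the right, -y end. Next I fit the positions and work out which mid-sized owl is which.

```bash
cat > fit.py <<'E'
from h import *
from scipy.optimize import least_squares
S={"p":(118,62,78),"r":(102,56,67),"s":(86,49,57),"q":(70,42,46)}
a=np.linspace(0,2*np.pi,24,endpoint=False)
def model(k,x,y,z0=0):
    H,D,t=S[k]; out=[]
    for z,r in((0,D*.45),(H*.1,D/2),(t,D/2),(H*.88,D*.36),(H,D*.25)):
        out.append(np.c_[x+r*np.cos(a),y+r*np.sin(a),np.full(24,z+z0)])
    return np.vstack(out)
def rect(uv): return np.r_[uv.min(0),uv.max(0)]
def fit(k,obs,x0,z0=0):
    f=lambda v:np.hstack([rect(proj(c,model(k,*v,z0),P))-r for c,r,P in obs])
    o=least_squares(f,x0,x_scale=10,diff_step=1e-3); return o.x,np.sqrt(np.mean(o.fun**2))
E
python3 - <<'E'
from fit import *
t=manip.camera("top"); s=manip.camera("side")
R=lambda m:(lambda q:np.r_[q[0],q[1],q[0]+q[2],q[1]+q[3]])(np.array(m["rect"],float))
ts=[m for m in manip.silhouettes("owl_p",t)]; ss=[m for m in manip.silhouettes("owl_p",s)]
for m in ts:
    if m["conf"]<.5: continue
    r=R(m); x0=toz(t,[[(r[0]+r[2])/2,(r[1]+r[3])/2]],40)[0][:2]
    best=[]
    for k in S:
        best+= [(round(e,2),k,np.round(x,1).tolist(),j) for j,n in enumerate(ss) for x,e in [fit(k,[(t,r,None),(s,R(n),None)],x0)]]
    print(np.round(r),m["conf"],sorted(best)[:3])
for c in(t,s):
  for m in manip.silhouettes("pad_k",c):
    v,u=np.nonzero(m["pixels"]); hull=cv2.convexHull(np.c_[u,v].astype(np.int32))[:,0]+0.
    w=toz(c,hull,22)[:,:2].astype(np.float32); (cc,rr)=cv2.minEnclosingCircle(w); print("pad",np.round(cc,1),round(rr,1),round(m["conf"],2))
for m in manip.silhouettes("bookend",s): r=R(m);print("be",toz(s,[[(r[0]+r[2])/2,r[3]]],18))
E
```

```text
[121. 154. 152. 183.] 0.97 [(np.float64(2.64), 'q', [610.5, 295.1], 1), (np.float64(2.96), 's', [609.2, 291.4], 1), (np.float64(4.82), 'r', [607.9, 287.5], 1)]
[302. 230. 336. 261.] 0.92 [(np.float64(2.1), 'p', [429.6, -103.4], 2), (np.float64(3.05), 'r', [429.2, -101.5], 2), (np.float64(5.81), 's', [428.8, -99.5], 2)]
[389. 258. 423. 289.] 0.86 [(np.float64(1.86), 's', [364.9, -279.5], 3), (np.float64(3.29), 'r', [366.2, -281.1], 3), (np.float64(4.83), 'q', [363.6, -277.6], 3)]
[232. 230. 253. 249.] 0.56 [(np.float64(1.17), 'q', [447.6, 60.5], 0), (np.float64(2.89), 's', [447.7, 57.8], 0), (np.float64(5.48), 'r', [447.9, 55.2], 0)]
pad [ 621.1 -191. ] 38.6 0.88
pad [631.6 -92.1] 39.8 0.8
pad [640.3   8.8] 37.7 0.71
pad [651.8 107.2] 38.6 0.6
pad [647.6 101. ] 41.4 0.89
pad [627.9 -98.3] 40.8 0.82
pad [ 617.3 -194.4] 39.7 0.76
pad [637.8   0.9] 39.6 0.61
be [[ 615.5001327  -298.26633417   18.        ]]
be [[383.40766577 174.64375159  18.        ]]
```

send_rows([
  [[1, 0, 0, -35, 6.3], [1, 0, 0, -70, 12.65], [1, 0, 0, -70, 12.65]],
], newtons=25)

```text
clock: 1.35
eef_pos: [120.7, -537.8, 288.1]
eef_rot: [3.134, -0.001, -0.003]
wrist_force: [0.2, 0.4, -0.6]
finger_gap: 93.7
```

send_rows([
  [[1, 28, -39, 0, 0], [1, 56, -78, 0, 0], [1, 84, -117, 0, 0], [1, 112, -156, 0, 0], [1, 140, -195, 0, 0], [1, 168, -234, 0, 0], [1, 196, -273, 0, 0], [1, 224, -312, 0, 0], [1, 252, -351, 0, 0], [1, 280, -390, 0, 0]],
])

```text
clock: 2.35
eef_pos: [401.1, -144.7, 283.1]
eef_rot: [3.142, -0.0, 0.001]
wrist_force: [1.2, -1.4, 0.2]
finger_gap: 94.1
```

send_rows([
  [[1, 28, -44, 0, 0], [1, 28, -44, 0, 0], [1, 28, -44, 0, 0], [1, 28, -44, 0, 0]],
])

```text
clock: 2.75
eef_pos: [428.0, -103.3, 283.2]
eef_rot: [3.142, 0.0, -0.0]
wrist_force: [-0.8, -0.3, -0.7]
finger_gap: 94.3
```

```bash
cat > wr.py <<'E'
from fit import *
from scipy.spatial.transform import Rotation as Ro
def shot(name=None):
    s=manip.read_state(); c=manip.camera("wrist")
    T=np.eye(4); T[:3,:3]=Ro.from_euler("xyz",s["eef_rot"]).as_matrix(); T[:3,3]=s["eef_pos"]
    if name: save(c,name)
    return c,T@np.array(c["T_tool_cam"]),s
def R(m): q=np.array(m["rect"],float); return np.r_[q[0],q[1],q[0]+q[2],q[1]+q[3]]
def pads(c,P):
    for m in manip.silhouettes("pad_k",c):
        v,u=np.nonzero(m["pixels"]); h=cv2.convexHull(np.c_[u,v].astype(np.int32))[:,0]+0.
        cc,rr=cv2.minEnclosingCircle(toz(c,h,22,P)[:,:2].astype(np.float32)); print("pad",np.round(cc,1),round(rr,1),round(m["conf"],2),np.round(R(m)))
def owls(c,P,ks,z0=0,minc=.4):
    for m in manip.silhouettes("owl_p",c):
        if m["conf"]<minc: continue
        r=R(m); x0=toz(c,[[(r[0]+r[2])/2,(r[1]+r[3])/2]],z0+40,P)[0][:2]
        print(np.round(r),round(m["conf"],2),[(k,np.round(x,1).tolist(),round(e,1)) for k in ks for x,e in [fit(k,[(c,r,P)],x0,z0)]])
E
python3 - <<'E'
from wr import *
c,P,s=shot("w1"); print(np.round(s["eef_pos"]),np.round(P,2).tolist(),c["vfov"]); owls(c,P,"prsq"); pads(c,P)
E
```

```text
[ 428. -103.  283.] [[0.0, -0.96, -0.28, 509.93], [-1.0, -0.0, -0.0, -103.56], [0.0, 0.28, -0.96, 455.63], [0.0, 0.0, 0.0, 1.0]] 67.41598562130808
[124. 143. 163. 173.] 0.88 [('p', [448.4, 45.0], np.float64(10.8)), ('r', [446.9, 49.5], np.float64(7.3)), ('s', [445.7, 53.6], np.float64(3.7)), ('q', [444.4, 57.3], np.float64(0.6))]
[225. 145. 273. 200.] 0.72 [('p', [427.3, -99.2], np.float64(1.4)), ('r', [425.4, -99.1], np.float64(4.3)), ('s', [423.8, -99.0], np.float64(7.4)), ('q', [422.2, -98.8], np.float64(10.5))]
[  0. 180.  50. 227.] 0.63 [('p', [380.8, 221.3], np.float64(14.5)), ('r', [378.0, 231.2], np.float64(9.8)), ('s', [375.5, 240.4], np.float64(6.0)), ('q', [373.0, 248.8], np.float64(5.2))]
[340. 190. 391. 235.] 0.57 [('p', [368.1, -268.5], np.float64(4.7)), ('r', [364.6, -273.2], np.float64(1.1)), ('s', [361.4, -277.5], np.float64(2.9)), ('q', [358.4, -281.4], np.float64(6.6))]
pad [ 619.5 -193.1] 38.5 0.97 [294.   0. 347.  58.]
pad [638.4   6.1] 37.7 0.93 [141.   0. 199.  42.]
pad [648.3 104.9] 38.0 0.91 [ 66.   0. 123.  33.]
pad [629.9 -93.5] 38.1 0.74 [218.   0. 273.  48.]
```

View pics/w1.png

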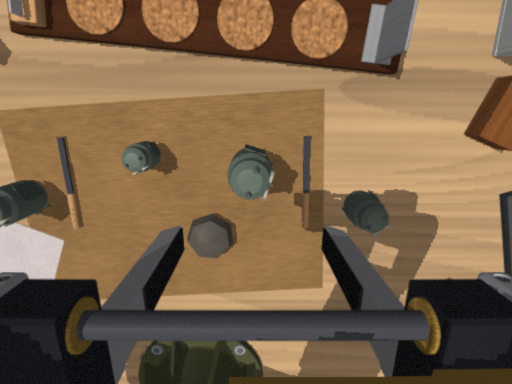

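The wrist view shows the four pads along the top edge. p is at px (249,172), q at (140,157), a mid-sized owl at (365,212) and another at (20,200). I descend on p.

send_rows([
  [[1, 0, -2, 50, 0], [1, 0, -2, 100, 0], [1, 0, -2, 150, 0], [1, 0, -2, 190, 0], [1, 0, -2, 220, 0], [1, 0, -2, 238, 0], [1, 0, -2, 238, 0], [1, 0, -2, 238, 0]],
])

```text
clock: 3.7
eef_pos: [428.6, -101.3, 46.1]
eef_rot: [3.141, -0.0, -0.001]
wrist_force: [0.3, 1.1, -0.5]
finger_gap: 93.7
```

send_rows([
  [[0.5, 0, 0, 0, 0], [0.5, 0, 0, 0, 0], [0.5, 0, 0, 0, 0], [0.5, 0, 0, 0, 0], [0.5, 0, 0, 0, 0], [0.5, 0, 0, 0, 0], [0.5, 0, 0, 0, 0], [0.5, 0, 0, 0, 0]],
], newtons=40)

```text
clock: 4.5
eef_pos: [428.6, -100.5, 45.8]
eef_rot: [-3.142, -0.0, 0.0]
wrist_force: [-1.7, 2.3, 6.5]
finger_gap: 61.5
```

send_rows([
  [[0.4, 0, 0, -5, 0], [0.4, 0, 0, -20, 0], [0.4, 0, 0, -50, 0], [0.4, 0, 0, -80, 0], [0.4, 0, 0, -80, 0]],
])

```text
clock: 5.0
eef_pos: [429.7, -101.1, 128.1]
eef_rot: [3.14, -0.005, 0.0]
wrist_force: [0.1, 0.3, -8.2]
finger_gap: 61.6
```

```bash
python3 - <<'E'
from wr import *
c,P,s=shot("w2"); print(s["eef_pos"],s["finger_gap"],s["wrist_force"],s["moment"]); owls(c,P,"rs",80)
owls(c,P,"rs",0); pads(c,P)
E
```

```text
[ 429.71767238 -101.06554191  128.12009922] 61.555747439378074 [ 0.06963549  0.25587734 -8.19795231] [ 0.00122583 -0.08320748  0.02477483]
[ 46. 160. 121. 215.] 0.96 [('r', [469.4, -12.1], np.float64(34.5)), ('s', [465.8, -1.3], np.float64(22.6))]
[197. 182. 318. 354.] 0.94 [('r', [416.9, -104.4], np.float64(16.5)), ('s', [408.8, -104.6], np.float64(27.2))]
[385. 230. 471. 299.] 0.84 [('r', [422.2, -204.9], np.float64(31.3)), ('s', [413.9, -216.8], np.float64(18.5))]
[ 46. 160. 121. 215.] 0.96 [('r', [446.7, 44.1], np.float64(13.2)), ('s', [443.9, 52.8], np.float64(5.6))]
[197. 182. 318. 354.] 0.94 [('r', [365.3, -106.2], np.float64(35.6)), ('s', [359.1, -106.4], np.float64(42.1))]
[385. 230. 471. 299.] 0.84 [('r', [372.3, -268.5], np.float64(8.9)), ('s', [365.8, -277.6], np.float64(1.8))]
pad [603.2 -93.2] 26.7 0.72 [213.   1. 276.  15.]
pad [ 603.2 -193.5] 33.8 0.66 [322.   0. 400.  31.]
pad [603.7   5.7] 11.1 0.48 [111.   0. 139.   3.]
```

View pics/w2.png

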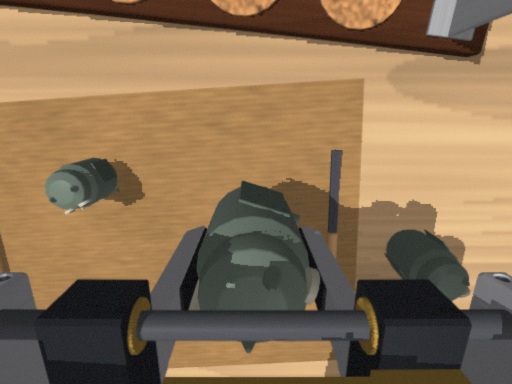

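send_rows([
  [[0.4, 30, 14, 0, 0], [0.4, 70, 34, 0, 0], [0.4, 110, 53, 0, 0], [0.4, 150, 73, 0, 0], [0.4, 176, 86, 0, 0], [0.4, 190, 92, 0, 0], [0.4, 190, 92, 0, 0], [0.4, 190, 92, 0, 0], [0.4, 190, 92, 0, 0]],
])

```text
clock: 6.1
eef_pos: [617.6, -192.2, 124.5]
eef_rot: [-3.141, 0.002, 0.0]
wrist_force: [-0.1, 0.8, -8.2]
finger_gap: 61.2
```

send_rows([
  [[0.4, 0, 0, 15, 0], [0.4, 0, 0, 30, 0], [0.4, 0, 0, 42, 0], [0.4, 0, 0, 50, 0], [0.4, 0, 0, 54, 0], [0.4, 0, 0, 54, 0], [0.4, 0, 0, 54, 0]],
])

```text
clock: 6.8
eef_pos: [618.7, -192.8, 71.9]
eef_rot: [3.141, -0.001, 0.0]
wrist_force: [0.1, 0.2, -7.7]
finger_gap: 61.4
```

send_rows([
  [[0.4, 0, 0, 1, 0], [0.4, 0, 0, 1.5, 0], [0.4, 0, 0, 2, 0], [0.4, 0, 0, 2.5, 0], [0.4, 0, 0, 3, 0], [0.4, 0, 0, 3, 0]],
])

```text
clock: 7.4
eef_pos: [618.4, -192.6, 68.4]
eef_rot: [-3.142, 0.0, 0.0]
wrist_force: [0.3, -0.1, -7.1]
finger_gap: 61.5
```

send_rows([
  [[0.4, 0, 0, 0.5, 0], [0.4, 0, 0, 0.5, 0], [0.4, 0, 0, 1, 0], [0.4, 0, 0, 1, 0], [0.4, 0, 0, 1, 0]],
])

```text
clock: 7.9
eef_pos: [618.5, -192.7, 67.9]
eef_rot: [3.141, -0.0, -0.0]
wrist_force: [-2.2, 1.6, -1.1]
finger_gap: 61.7
```

send_rows([
  [[0.72, 0, 0, 0.5, 0], [0.8, 0, 0, 0.5, 0], [0.95, 0, 0, 0.5, 0], [1, 0, 0, 0.5, 0], [1, 0, 0, 0.5, 0], [1, 0, 0, 0.5, 0]],
])

```text
clock: 8.5
eef_pos: [618.5, -192.6, 67.0]
eef_rot: [3.142, -0.0, -0.0]
wrist_force: [-0.3, 0.1, 0.0]
finger_gap: 93.8
```

send_rows([
  [[1, 0, 0, -10, 0], [1, 0, 0, -40, 0], [1, 0, 0, -90, 0], [1, 0, 0, -140, 0], [1, 0, 0, -190, 0], [1, 0, 0, -215, 0], [1, 0, 0, -215, 0]],
])

```text
clock: 9.2
eef_pos: [619.2, -192.9, 287.5]
eef_rot: [3.139, -0.007, 0.0]
wrist_force: [0.4, 0.1, -0.7]
finger_gap: 94.0
```

send_rows([
  [[1, -27, -46, 0, 0], [1, -54, -92, 0, 0], [1, -81, -138, 0, 0], [1, -108, -184, 0, 0], [1, -135, -230, 0, 0], [1, -162, -276, 0, 0], [1, -189, -322, 0, 0], [1, -216, -368, 0, 0], [1, -244, -414, 0, 0], [1, -244, -418, 0, 0]],
])

```text
clock: 10.2
eef_pos: [372.3, 227.1, 281.7]
eef_rot: [-3.142, 0.0, 0.001]
wrist_force: [0.5, -0.1, -0.7]
finger_gap: 94.1
```

send_rows([
  [[1, 0, 0, 0, 0], [1, 0, 0, 0, 0], [1, 0, 0, 0, 0]],
])

```text
clock: 10.5
eef_pos: [374.8, 224.6, 281.6]
eef_rot: [3.141, 0.0, -0.001]
wrist_force: [0.2, -0.7, -0.6]
finger_gap: 94.3
```

```bash
python3 - <<'E'
from wr import *
c,P,s=shot("w3"); print(s["eef_pos"]); owls(c,P,"prs")
E
```

```text
[374.75651086 224.59377963 281.63678851]
[187.   2. 220.  15.] 0.87 [('p', [570.0, 281.6], np.float64(23.6)), ('r', [574.9, 283.6], np.float64(19.7)), ('s', [579.4, 285.4], np.float64(15.7))]
[348. 106. 391. 138.] 0.72 [('p', [443.3, 69.9], np.float64(10.5)), ('r', [443.5, 64.7], np.float64(6.7)), ('s', [443.7, 60.3], np.float64(2.9))]
[206. 145. 248. 194.] 0.68 [('p', [379.7, 258.1], np.float64(2.0)), ('r', [377.9, 259.5], np.float64(1.3)), ('s', [376.4, 260.8], np.float64(4.2))]
```

View pics/w3.png

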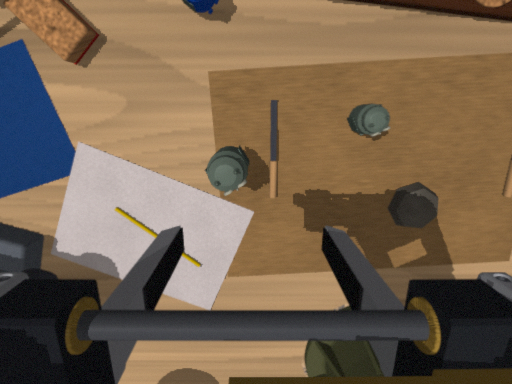

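The mid-sized owl at px (227,170) fits r, with its centre at about (378,259).

send_rows([
  [[1, 3, -35, 0, 0], [1, 3, -35, 50, 0], [1, 3, -35, 100, 0], [1, 3, -35, 150, 0], [1, 3, -35, 195, 0], [1, 3, -35, 228, 0], [1, 3, -35, 245, 0], [1, 3, -35, 245, 0], [1, 3, -35, 245, 0]],
])

```text
clock: 11.5
eef_pos: [378.0, 260.1, 37.5]
eef_rot: [-3.142, -0.0, -0.001]
wrist_force: [0.0, 0.1, -0.0]
finger_gap: 93.7
```

send_rows([
  [[0.4, 0, 0, 0, 0], [0.4, 0, 0, 0, 0], [0.4, 0, 0, 0, 0], [0.4, 0, 0, 0, 0], [0.4, 0, 0, 0, 0], [0.4, 0, 0, 0, 0], [0.4, 0, 0, 0, 0], [0.4, 0, 0, 0, 0]],
])

```text
clock: 12.3
eef_pos: [377.5, 260.4, 37.1]
eef_rot: [-3.142, -0.0, 0.0]
wrist_force: [-0.8, -1.5, 4.8]
finger_gap: 55.1
```

send_rows([
  [[0.4, 0, 0, -5, 0], [0.4, 0, 0, -20, 0], [0.4, 0, 0, -50, 0], [0.4, 0, 0, -80, 0], [0.4, 0, 0, -80, 0], [0.4, 0, 0, -80, 0]],
])

```text
clock: 12.9
eef_pos: [377.1, 260.2, 116.4]
eef_rot: [3.142, 0.0, 0.0]
wrist_force: [0.6, -1.2, -4.8]
finger_gap: 55.3
```

send_rows([
  [[0.4, 15, 21, 0, 0], [0.4, 40, 56, 0, 0], [0.4, 68, 95, 0, 0], [0.4, 96, 135, 0, 0], [0.4, 124, 174, 0, 0], [0.4, 152, 213, 0, 0], [0.4, 180, 253, 0, 0], [0.4, 206, 290, 0, 0], [0.4, 226, 318, 0, 0], [0.4, 241, 339, 0, 0]],
])

```text
clock: 13.9
eef_pos: [618.4, -80.6, 114.0]
eef_rot: [-3.141, 0.004, -0.001]
wrist_force: [-0.5, 0.1, -4.5]
finger_gap: 55.0
```

send_rows([
  [[0.4, 11, 15, 0, 0], [0.4, 11, 15, 0, 0], [0.4, 11, 15, 0, 0], [0.4, 11, 15, 15, 0], [0.4, 11, 15, 30, 0], [0.4, 11, 15, 43, 0], [0.4, 11, 15, 50, 0], [0.4, 11, 15, 54, 0], [0.4, 11, 15, 54, 0], [0.4, 11, 15, 54, 0]],
])

```text
clock: 14.9
eef_pos: [629.7, -93.7, 63.4]
eef_rot: [3.141, -0.001, -0.0]
wrist_force: [0.5, -0.9, -3.7]
finger_gap: 55.1
```

send_rows([
  [[0.4, 0, 0, 1, 0], [0.4, 0, 0, 2, 0], [0.4, 0, 0, 3, 0], [0.4, 0, 0, 3.5, 0], [0.4, 0, 0, 4, 0], [0.4, 0, 0, 4, 0], [0.4, 0, 0, 4, 0]],
])

```text
clock: 15.6
eef_pos: [629.5, -93.6, 59.2]
eef_rot: [3.142, -0.0, 0.0]
wrist_force: [-1.5, -0.3, -0.0]
finger_gap: 55.0
```

send_rows([
  [[0.65, 0, 0, 0.3, 0], [0.72, 0, 0, 0.3, 0], [0.85, 0, 0, 0.3, 0], [0.85, 0, 0, 0.3, 0], [0.85, 0, 0, 0.3, 0], [0.85, 0, 0, 0.3, 0]],
])

```text
clock: 16.2
eef_pos: [629.5, -93.6, 58.7]
eef_rot: [3.142, -0.0, 0.0]
wrist_force: [0.2, 0.1, -0.4]
finger_gap: 79.4
```

send_rows([
  [[0.85, 0, 0, -10, 0], [0.85, 0, 0, -40, 0], [0.85, 0, 0, -90, 0], [1, 0, 0, -140, 0], [1, 0, 0, -190, 0], [1, 0, 0, -223, 0], [1, 0, 0, -223, 0]],
])

```text
clock: 16.9
eef_pos: [630.4, -93.8, 288.2]
eef_rot: [3.14, -0.009, 0.0]
wrist_force: [-0.0, -0.1, 0.3]
finger_gap: 94.0
```

send_rows([
  [[1, -42, 27, 0, 0], [1, -84, 54, 0, 0], [1, -126, 81, 0, 0], [1, -168, 108, 0, 0], [1, -210, 135, 0, 0], [1, -252, 162, 0, 0], [1, -267, 184, 0, 0], [1, -267, 184, 0, 0], [1, -267, 184, 0, 0], [1, -267, 184, 0, 0]],
])

```text
clock: 17.9
eef_pos: [362.9, -277.0, 281.5]
eef_rot: [-3.141, 0.0, 0.001]
wrist_force: [0.4, -0.3, 0.0]
finger_gap: 93.8
```

```bash
python3 - <<'E'
from wr import *
c,P,s=shot("w4"); print(s["eef_pos"],s["finger_gap"]); owls(c,P,"rs")
E
```

```text
[ 362.92759047 -277.00233575  281.50416642] 93.77096731587264
[  2.  99.  46. 128.] 0.96 [('r', [441.1, 28.0], np.float64(15.5)), ('s', [441.8, 37.0], np.float64(10.1))]
[230. 152. 270. 191.] 0.7 [('r', [363.2, -274.1], np.float64(2.2)), ('s', [361.6, -274.0], np.float64(1.5))]
```

View pics/w4.png

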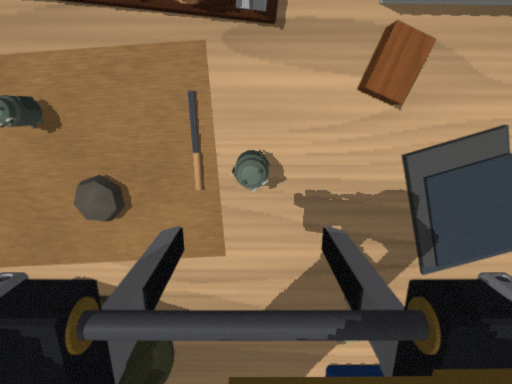

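s is at px (251,170), at about (362,-275).

send_rows([
  [[1, 0, -2, 50, 0], [1, 0, -2, 100, 0], [1, 0, -2, 150, 0], [1, 0, -2, 200, 0], [1, 0, -2, 235, 0], [1, 0, -2, 252, 0], [1, 0, -2, 252, 0], [1, 0, -2, 252, 0]],
])

```text
clock: 18.8
eef_pos: [363.0, -275.5, 30.2]
eef_rot: [3.142, -0.0, 0.001]
wrist_force: [-0.7, 0.0, 0.1]
finger_gap: 93.9
```

send_rows([
  [[0.3, 0, 0, 0, 0], [0.3, 0, 0, 0, 0], [0.3, 0, 0, 0, 0], [0.3, 0, 0, 0, 0], [0.3, 0, 0, 0, 0], [0.3, 0, 0, 0, 0], [0.3, 0, 0, 0, 0], [0.3, 0, 0, 0, 0], [0.3, 0, 0, 0, 0]],
])

```text
clock: 19.7
eef_pos: [362.5, -275.6, 29.7]
eef_rot: [-3.142, 0.0, 0.0]
wrist_force: [-0.6, 0.9, 2.1]
finger_gap: 48.4
```

send_rows([
  [[0.3, 0, 0, -5, 0], [0.3, 0, 0, -20, 0], [0.3, 0, 0, -50, 0], [0.3, 0, 0, -95, 0], [0.3, 0, 0, -135, 0], [0.3, 0, 0, -150, 0], [0.3, 0, 0, -150, 0], [0.3, 0, 0, -150, 0]],
])

```text
clock: 20.5
eef_pos: [362.0, -275.3, 178.7]
eef_rot: [-3.141, 0.001, -0.0]
wrist_force: [-0.0, 0.7, -4.2]
finger_gap: 48.2
```

send_rows([
  [[0.3, 15, -15, 0, 0], [0.3, 45, -46, 0, 0], [0.3, 79, -80, 0, 0], [0.3, 113, -115, 0, 0], [0.3, 147, -149, 0, 0], [0.3, 181, -184, 0, 0], [0.3, 215, -218, 0, 0], [0.3, 245, -249, 0, 0], [0.3, 267, -271, 0, 0], [0.3, 277, -281, 0, 0]],
])

```text
clock: 21.5
eef_pos: [640.0, 7.8, 176.5]
eef_rot: [-3.141, 0.004, 0.002]
wrist_force: [-0.2, -0.1, -3.8]
finger_gap: 48.2
```

send_rows([
  [[0.3, 0, 0, 0, 0], [0.3, 0, 0, 0, 0], [0.3, 0, 0, 20, 0], [0.3, 0, 0, 50, 0], [0.3, 0, 0, 80, 0], [0.3, 0, 0, 105, 0], [0.3, 0, 0, 117, 0], [0.3, 0, 0, 122, 0], [0.3, 0, 0, 122, 0], [0.3, 0, 0, 122, 0]],
])

```text
clock: 22.5
eef_pos: [640.0, 5.2, 59.0]
eef_rot: [3.141, -0.002, -0.0]
wrist_force: [0.7, 0.2, -3.3]
finger_gap: 48.4
```

send_rows([
  [[0.3, 0, 0, 1, 0], [0.3, 0, 0, 2, 0], [0.3, 0, 0, 3, 0], [0.3, 0, 0, 4, 0], [0.3, 0, 0, 4.5, 0], [0.3, 0, 0, 5, 0], [0.3, 0, 0, 5, 0], [0.3, 0, 0, 5, 0]],
])

```text
clock: 23.3
eef_pos: [639.5, 5.4, 52.7]
eef_rot: [-3.142, -0.0, 0.0]
wrist_force: [0.4, 0.4, -4.0]
finger_gap: 48.4
```

send_rows([
  [[0.3, 0, 0, 0.5, 0], [0.3, 0, 0, 1, 0], [0.3, 0, 0, 1.3, 0], [0.3, 0, 0, 1.3, 0], [0.3, 0, 0, 1.3, 0]],
])

```text
clock: 23.8
eef_pos: [639.6, 5.4, 51.8]
eef_rot: [3.142, -0.0, 0.0]
wrist_force: [-3.4, 0.5, 4.3]
finger_gap: 48.1
```

Contact. I release, rise, and look at q from above, at about (445,58).

send_rows([
  [[0.58, 0, 0, 0, 0], [0.66, 0, 0, 0, 0], [0.8, 0, 0, 0, 0], [0.8, 0, 0, 0, 0], [0.8, 0, 0, 0, 0], [0.8, 0, 0, 0, 0]],
])

```text
clock: 24.4
eef_pos: [639.5, 5.4, 51.3]
eef_rot: [-3.142, -0.0, -0.0]
wrist_force: [0.0, -0.2, 0.1]
finger_gap: 75.2
```

send_rows([
  [[0.8, 0, 0, -10, 0], [0.8, 0, 0, -40, 0], [0.8, 0, 0, -90, 0], [1, 0, 0, -140, 0], [1, 0, 0, -190, 0], [1, 0, 0, -230, 0], [1, 0, 0, -230, 0]],
])

```text
clock: 25.1
eef_pos: [640.6, 5.3, 288.9]
eef_rot: [3.141, -0.011, 0.0]
wrist_force: [0.3, -0.4, 0.0]
finger_gap: 93.7
```

send_rows([
  [[1, -48, -13, 0, 0], [1, -96, -26, 0, 0], [1, -144, -40, 0, 0], [1, -192, -53, 0, 0], [1, -194, -53, 0, 0], [1, -194, -53, 0, 0], [1, -194, -53, 0, 0]],
])

```text
clock: 25.8
eef_pos: [446.2, 58.2, 281.5]
eef_rot: [3.142, -0.0, -0.0]
wrist_force: [-0.2, 0.5, -0.5]
finger_gap: 94.0
```

```bash
python3 - <<'E'
from wr import *
c,P,s=shot("w5"); print(s["eef_pos"],s["finger_gap"]); owls(c,P,"q"); owls(c,P,"prs",22); pads(c,P)
E
```

```text
[446.20899661  58.17921163 281.50508868] 94.03348072396244
[271.   3. 323.  43.] 0.72 [('q', [640.0, -0.4], np.float64(5.9))]
[418.   2. 509.  70.] 0.68 [('q', [627.5, -222.4], np.float64(14.0))]
[ 48.  30. 105.  73.] 0.61 [('q', [606.7, 293.5], np.float64(2.0))]
[345.   0. 420.  58.] 0.6 [('q', [634.4, -114.5], np.float64(11.3))]
[235. 154. 270. 189.] 0.56 [('q', [442.6, 57.4], np.float64(2.2))]
[271.   3. 323.  43.] 0.72 [('p', [622.7, 7.9], np.float64(12.6)), ('r', [627.0, 6.0], np.float64(9.1)), ('s', [630.7, 4.4], np.float64(6.2))]
[418.   2. 509.  70.] 0.68 [('p', [613.0, -184.2], np.float64(6.0)), ('r', [616.4, -192.7], np.float64(2.1)), ('s', [619.4, -200.5], np.float64(6.8))]
[ 48.  30. 105.  73.] 0.61 [('p', [593.7, 260.6], np.float64(15.3)), ('r', [597.0, 268.0], np.float64(10.0)), ('s', [599.8, 274.8], np.float64(4.6))]
[345.   0. 420.  58.] 0.6 [('p', [618.9, -91.2], np.float64(5.6)), ('r', [622.7, -96.5], np.float64(2.5)), ('s', [625.8, -101.4], np.float64(5.5))]
[235. 154. 270. 189.] 0.56 [('p', [452.4, 57.5], np.float64(8.6)), ('r', [450.4, 57.4], np.float64(5.5)), ('s', [448.8, 57.4], np.float64(2.4))]
pad [650.  104.8] 37.8 0.92 [188.   0. 247.  50.]
pad [639.2   6.3] 38.3 0.9 [266.   2. 322.  56.]
pad [ 619.3 -192.9] 37.9 0.56 [412.  14. 443.  74.]
pad [629.1 -93.3] 38.5 0.55 [338.   2. 391.  62.]
```

View pics/w5.png

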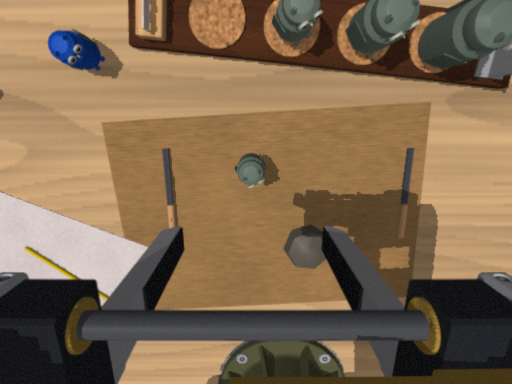

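p, r and s stand on pads in order at px (462,35), (378,25) and (296,15). q is at px (252,171).

send_rows([
  [[1, -2, 0, 50, 0], [1, -2, 0, 100, 0], [1, -2, 0, 150, 0], [1, -2, 0, 200, 0], [1, -2, 0, 240, 0], [1, -2, 0, 259, 0], [1, -2, 0, 259, 0], [1, -2, 0, 259, 0]],
])

```text
clock: 26.8
eef_pos: [443.9, 58.3, 22.7]
eef_rot: [3.142, 0.0, -0.0]
wrist_force: [-0.2, 0.3, 0.4]
finger_gap: 94.1
```

send_rows([
  [[0.25, 0, 0, 0, 0], [0.25, 0, 0, 0, 0], [0.25, 0, 0, 0, 0], [0.25, 0, 0, 0, 0], [0.25, 0, 0, 0, 0], [0.25, 0, 0, 0, 0], [0.25, 0, 0, 0, 0], [0.25, 0, 0, 0, 0], [0.25, 0, 0, 0, 0], [0.25, 0, 0, 0, 0]],
])

```text
clock: 27.8
eef_pos: [443.5, 58.4, 22.4]
eef_rot: [-3.142, -0.0, 0.0]
wrist_force: [-0.0, 1.1, 1.6]
finger_gap: 41.3
```

send_rows([
  [[0.25, 0, 0, -5, 0], [0.25, 0, 0, -20, 0], [0.25, 0, 0, -50, 0], [0.25, 0, 0, -95, 0], [0.25, 0, 0, -110, 0], [0.25, 0, 0, -110, 0], [0.25, 0, 0, -110, 0]],
])

```text
clock: 28.5
eef_pos: [443.0, 58.3, 131.6]
eef_rot: [3.141, 0.001, 0.0]
wrist_force: [-0.1, -0.3, -1.4]
finger_gap: 41.3
```

send_rows([
  [[0.25, 25, -6, 0, 0], [0.25, 65, -15, 0, 0], [0.25, 110, -25, 0, 0], [0.25, 155, -35, 0, 0], [0.25, 185, -42, 0, 0], [0.25, 206, -46.5, 0, 0], [0.25, 206, -46.5, 0, 0], [0.25, 206, -46.5, 0, 0]],
])

```text
clock: 29.3
eef_pos: [648.5, 104.7, 130.0]
eef_rot: [3.141, 0.004, 0.0]
wrist_force: [0.5, -0.3, -1.7]
finger_gap: 41.7
```

send_rows([
  [[0.25, 0, 0, 20, 0], [0.25, 0, 0, 45, 0], [0.25, 0, 0, 65, 0], [0.25, 0, 0, 75, 0], [0.25, 0, 0, 81, 0], [0.25, 0, 0, 81, 0], [0.25, 0, 0, 81, 0], [0.25, 0, 0, 81, 0]],
])

```text
clock: 30.1
eef_pos: [649.8, 104.9, 52.4]
eef_rot: [-3.141, -0.001, 0.0]
wrist_force: [-0.2, -1.2, -1.9]
finger_gap: 41.2
```

send_rows([
  [[0.25, 0, 0, 1.5, 0], [0.25, 0, 0, 3, 0], [0.25, 0, 0, 4.5, 0], [0.25, 0, 0, 5.5, 0], [0.25, 0, 0, 6, 0], [0.25, 0, 0, 6, 0], [0.25, 0, 0, 6, 0]],
])

```text
clock: 30.8
eef_pos: [649.5, 104.9, 45.4]
eef_rot: [-3.142, 0.0, 0.0]
wrist_force: [1.0, 0.3, -2.1]
finger_gap: 41.0
```

send_rows([
  [[0.25, 0, 0, 0.5, 0], [0.25, 0, 0, 1, 0], [0.25, 0, 0, 1.3, 0], [0.25, 0, 0, 1.3, 0], [0.25, 0, 0, 1.3, 0]],
])

```text
clock: 31.3
eef_pos: [649.6, 104.9, 44.5]
eef_rot: [-3.142, -0.0, 0.0]
wrist_force: [-3.1, -0.1, 4.4]
finger_gap: 41.5
```

send_rows([
  [[0.5, 0, 0, 0, 0], [0.58, 0, 0, 0, 0], [0.75, 0, 0, 0, 0], [0.75, 0, 0, 0, 0], [0.75, 0, 0, 0, 0], [0.75, 0, 0, 0, 0]],
])

```text
clock: 31.9
eef_pos: [649.4, 104.9, 44.0]
eef_rot: [3.142, 0.0, -0.0]
wrist_force: [0.4, -0.3, -0.0]
finger_gap: 70.3
```

send_rows([
  [[0.75, 0, 0, -10, 0], [0.75, 0, 0, -40, 0], [0.75, 0, 0, -90, 0], [0.75, 0, 0, -140, 0], [1, 0, 0, -190, 0], [1, 0, 0, -235, 0], [1, 0, 0, -235, 0]],
])

```text
clock: 32.6
eef_pos: [650.7, 105.0, 287.4]
eef_rot: [-3.14, -0.012, 0.0]
wrist_force: [0.1, -0.1, 0.2]
finger_gap: 90.9
```

send_rows([
  [[1, -45, 15, 0, 0], [1, -90, 30, 0, 0], [1, -135, 45, 0, 0], [1, -180, 60, 0, 0], [1, -225, 75, 0, 0], [1, -250, 100, 0, 0], [1, -250, 130, 0, 0], [1, -250, 130, 0, 0], [1, -250, 130, 0, 0]],
])

```text
clock: 33.5
eef_pos: [399.3, -25.3, 279.3]
eef_rot: [-3.142, -0.001, -0.001]
wrist_force: [0.3, 0.0, 0.0]
finger_gap: 94.1
```

```bash
python3 - <<'E'
from wr import *
t=manip.camera("top"); s=manip.camera("side"); save(s,"side9")
cv2.imwrite("pics/end.png",np.hstack([cv2.resize(c["img"][y:y+200,x:x+w],(400,h))[:,:,::-1] for c,y,x,w,h in((t,100,150,270,500),(s,120,230,150,500))]))
g={"p":(619,-193),"r":(629.5,-93.5),"s":(639.5,5.5),"q":(649.5,105)}
A=[R(m) for m in manip.silhouettes("owl_p",t)]; B=[R(m) for m in manip.silhouettes("owl_p",s)]
for k,x0 in g.items():
    near=lambda c,L:min(L,key=lambda r:np.abs(r-rect(proj(c,model(k,*x0,22)))).sum())
    print(k,x0,[ (np.round(x,1),round(e,1)) for x,e in [fit(k,[(t,near(t,A),None),(s,near(s,B),None)],x0,22)]])
print(manip.read_state()["eef_pos"],manip.read_state()["clock"])
E
```

```text
p (619, -193) [(array([ 619.4, -193.9]), np.float64(4.1))]
r (629.5, -93.5) [(array([633.3, -87.7]), np.float64(2.2))]
s (639.5, 5.5) [(array([643.8,   4.9]), np.float64(3.0))]
q (649.5, 105) [(array([653.6, 103.3]), np.float64(1.8))]
[399.55217532 -24.50318757 278.93874332] 33.7
```

View pics/end.png

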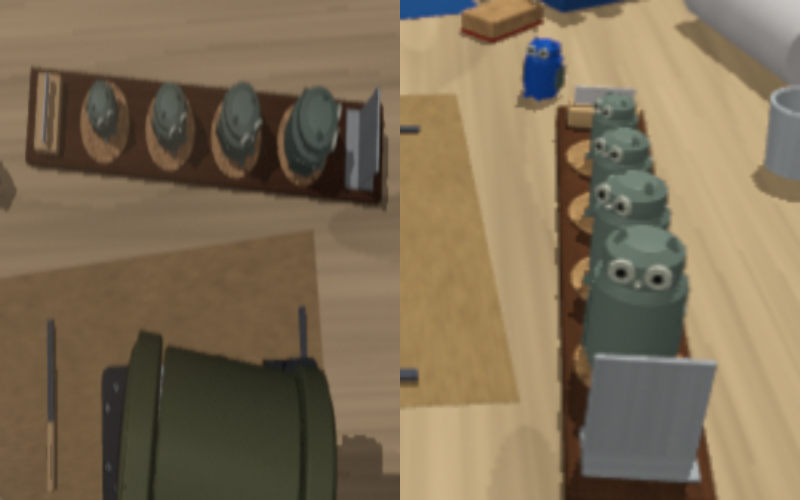

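The top view shows all four owls upright on their pads, falling in height away from the bookend. The fitted centres are within about 7 mm of the pad centres, and the arm is clear.

```bash
python3 -c "
from cell import manip
print(manip.sign_off())"
```

```text
the job is handed in; nothing more can be done
None
```

The four owls stand on the cork pads in falling height from the bookend: p, r, s, q. I handed the job in at about 34 s on the robot's clock; `sign_off` gives no verdict.

- **Sizes:** The first camera fits disagreed on which mid-sized owl was r and which was s. The grip widths settled it: 61.5, 55.1, 48.4 and 41.3 mm, against nominal 62, 56, 49 and 42 mm.
- **Setting down:** Each owl was lowered slowly until the wrist force showed its weight coming off. The readings after each lowering step were within about 8 N, and the owls were then released at pad height.
- **Final check:** In the last top and side pictures all four look upright and in the right order, with the arm clear.
    - Combined fits from both views put the centres about 1 mm (p), 7 mm (r), 4 mm (s) and 4 mm (q) from the pad centres; the limit is 15 mm.
    - The r fit is the least certain, because p partly hides r in the side view. The tool was within about 1 mm of each pad centre at release.

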